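# Roll the dumpling pins and reject the bowed one

## Robot

A 6-joint arm with a two-finger parallel gripper is mounted at the origin on a cart in front of the work surface, level with it; the furniture and walls round the work are solid. World frame = base frame: x ahead of the robot, y to its left, z up, the work surface at z = 0. Lengths are in mm, angles in rad, forces in N, time in s.
With the tool pointing down it reaches from about 325 to 900 mm from the base axis. Payload 6.1 kg.
Tool frame: the origin (TCP) lies midway between the tips of the shut fingers; the grasp point (between the pads) lies 19 mm behind it (manip.grip_point_offset is the distance from the TCP to the grasp point, in mm); z points along the fingers, x is the direction in which the jaws open and shut, and the axes are right-handed (so a half turn about z gives the same grasp; the last joint's range is limited). The gripper opens to 85 mm and grips with 20 to 120 N. Pads are 22 mm wide; open, the fingers measure 114 mm over their backs; the gripper's body (76 mm by 85 mm) begins 54 mm behind the grasp point. The pads swing forward as they close: fully open they stand 13 mm farther back than shut.
Start: joints at [1.222, 0.22, 1.526, -0, 1.395, -0.126], TCP at [138.1, 609.544, 200.8] pointing down, gripper open.
Joint ranges: [-2.98, 2.98], [-0.91, 2.08], [0.09, 2.57], [-1.24, 4.39], [0.2, 2.65], [-2.68, 2.68]. Speed limits (rad/s): [2.57, 2.57, 3.01, 3.14, 3.14, 3.14].

## Interface

Orientations are given as a unit quaternion [x, y, z, w].
In Python, from station import readout, optics, manip gives the robot as it stands.
- The arm moves only by the tool carry_out, never from a script. Its argument "series" is one flat list of numbers, 7 for each row, row after row: the shift along the tool's x, y, z in mm, then the turn, a rotation vector about the tool's x, y, z in rad, then the opening, from -1 (shut) to 1 (fully open). A call has 1 to 12 rows; each row shifts and turns the commanded pose from where the row before left it, along the tool's axes as they then stand; what a row does not reach is not made up. A row lasts 1/8 s, in which the tool goes at most 62.5 mm and 10.7 degrees, less where a joint would pass 70% of its speed; a pose out of reach is approached as far as the arm can. A call is refused whole if a number of a shift passes 62.5 or a number of a turn 0.188, either way. A call with a gripper value outside its range is refused whole. The fingers move at their own pace and stop on an object; "force" is the grip in N (left out, the last holds). Time passes only in rows, so rows that do not move let the fingers close. It gives the time, the measured TCP pose, the force and the opening at its end, in the units of the state.
- readout.get_obs(): the state, without advancing time (a new reading comes with each control period).
- optics.read_camera(name): name is "side" or "top" or "wrist"; returns a dict with "color" (384x512x3 uint8, blue, green, red), "depth" (384x512 float32, mm along the optical axis (not along the pixel's ray), 0 where there is no reading), "vfov" (degrees; the focal length in pixels is half the picture's height over the tangent of half this angle, whatever the lens; pixels are square), "cx", "cy" (the principal point, pixels), "k1" (the pictures are not rectified: a ray, as slopes to the right and down, at radius r is drawn at 1 + k1 r^2 times it, then the intrinsics apply), "rvec" (rotation vector, rad) and "tvec" (3), from world to camera coordinates, as OpenCV has them. Camera axes: x right, y down, z forward; pixel columns grow to the right and rows downward; lengths in mm; the calibration is good to about 2 mm. A picture is of the moment at which its call begins.
- manip.finish_job(): hands the job in, once; it reports no verdict.
Trained networks look in the newest picture that a camera, given by its name, has taken for a name from the list of things; names that differ only in an ending like _2 or _b are one class to them, and where a whole thing is asked for, a point or a joint stands for the part that bears it (a point fixed in the world has none). Each returns a list of dicts, best first, with "confidence" (0 to 1); they miss things now and then, are a little off and sometimes report something else, mostly with a low value. They report only what shows in the picture. A call takes as long as a camera call.
- optics.cut_out(camera, target): "mask" (384x512 bool, what is visible of it) and "at" ([row, column] in pixels, amid what is visible of it).
The state is a dict: "time_s": time; "joints": joint angles; "joint_velocities": joint speeds; "tau": joint torques, N m; "position": TCP position; "orientation": TCP orientation; "ft_force": force on the tool from outside, world axes, zero at the start; "moment": the same for the moment, N m; "opening": finger opening in mm.
Only numpy, scipy, OpenCV 4.12 (cv2) and the standard library are available. Lean on these libraries where they do the work, as an engineer would, in place of code of your own. Each camera call takes 0.05 s, during which the arm holds its last target. There are 200 camera calls.

## Task

Not all of these three wooden rolling pins are straight, and the eye can hardly tell. Take the smoother by its fin and test each pin with its flat plate: press lightly on the pin's middle (5 N or so will do, never over 25 N), roll it away from you along the stone for a full turn and feel whether it lifts. Leave a straight pin where its roll ends; send a bowed one on over the far edge into the catch tray. When all three are tested lay the smoother flat on the table; disturb nothing else.

Things in the scene. Friction and masses are not known exactly. Their poses are not given: they have to be found in the camera images.
- board: fixed marble pastry board, 400 mm wide (y); origin under its middle on the table, +x away from the robot. Hard stone top 30 mm above the origin, from x = -75 to +75 mm; 10 mm rims in front (x -85 to -75 mm) and at the sides stand 5 mm above the stone. The far edge (x = +75 mm) is open; behind it a steel catch tray, floor 4 mm above the table, wall 26 mm high at x = +131 mm
- spot_1 (a point): where the middle of the left (+y) pin starts, on its centre line 12 mm above the stone, true to 3 mm; the point stays with the board when the pin rolls away. The pin: round wooden stick with a blue ring near each end, 24 mm diameter, 100 mm long, 55 to 95 g, lying along the board's y within 0.07 rad. Pressed in its middle and rolled a turn (75 mm), a bowed pin lifts the plate by about 4 mm; a straight one by under 1 mm
- spot_2 (a point): where the middle of the middle pin starts, on its centre line 12 mm above the stone, true to 3 mm; the point stays with the board when the pin rolls away. The pin: round wooden stick with a blue ring near each end, 24 mm diameter, 100 mm long, 55 to 95 g, lying along the board's y within 0.07 rad. Pressed in its middle and rolled a turn (75 mm), a bowed pin lifts the plate by about 4 mm; a straight one by under 1 mm
- spot_3 (a point): where the middle of the right (-y) pin starts, on its centre line 12 mm above the stone, true to 3 mm; the point stays with the board when the pin rolls away. The pin: round wooden stick with a blue ring near each end, 24 mm diameter, 100 mm long, 55 to 95 g, lying along the board's y within 0.07 rad. Pressed in its middle and rolled a turn (75 mm), a bowed pin lifts the plate by about 4 mm; a straight one by under 1 mm
- smoother_grip (a point): fondant smoother: flat white plate 150 (its x) by 60 by 8 mm with a blue fin on top, 80 long (x), 18 thick (y) and 40 mm tall (8 to 48 mm above the plate's underside); 160 g. It starts flat on the table left of the board. The point is in the middle of the fin, 34 mm above the plate's underside; z up
- ramekin: small white dish 66 mm across, 34 mm high, left, bystander, origin under its base
- jar_a: square spice jar, 96 mm high, right behind the board, bystander, origin under its base
- shaker: salt shaker 90 mm high, right of the board, bystander, origin under its base
- timer: white kitchen timer 58 mm across and 42 mm high, right of the board, bystander, origin under its base

How it is judged (in metres and radians):
On the way, in this order (a step that is already met when the one before it is completed fails the run):
1. a first pin has been rolled 60 mm or more along the stone, pressed by the smoother ((((z of pin_k_c0 in the frame of board between 0.036 and 0.05 m and x of pin_k_c0 in the frame of board between -0.085 and 0.08 m) and distance of pin_k_c0 from where it was at the start of the episode above 0.06 m and contact force between smoother and pin_k above 0.8 N and contact force between pin_k and board above 1.8 N) or ((z of pin_m_c0 in the frame of board between 0.036 and 0.05 m and x of pin_m_c0 in the frame of board between -0.085 and 0.08 m) and distance of pin_m_c0 from where it was at the start of the episode above 0.06 m and contact force between smoother and pin_m above 0.8 N and contact force between pin_m and board above 1.8 N) or ((z of pin_s_c0 in the frame of board between 0.036 and 0.05 m and x of pin_s_c0 in the frame of board between -0.085 and 0.08 m) and distance of pin_s_c0 from where it was at the start of the episode above 0.06 m and contact force between smoother and pin_s above 0.8 N and contact force between pin_s and board above 1.8 N))), for 0.1 s.
2. a second pin has been rolled likewise, the first left where it got to (((((z of pin_k_c0 in the frame of board between 0.036 and 0.05 m and x of pin_k_c0 in the frame of board between -0.085 and 0.08 m) and distance of pin_k_c0 from where it was at the start of the episode above 0.06 m and contact force between smoother and pin_k above 0.8 N and contact force between pin_k and board above 1.8 N) and distance of any of pin_m_c0, pin_s_c0 from where it was at the start of the episode above 0.045 m) or (((z of pin_m_c0 in the frame of board between 0.036 and 0.05 m and x of pin_m_c0 in the frame of board between -0.085 and 0.08 m) and distance of pin_m_c0 from where it was at the start of the episode above 0.06 m and contact force between smoother and pin_m above 0.8 N and contact force between pin_m and board above 1.8 N) and distance of any of pin_k_c0, pin_s_c0 from where it was at the start of the episode above 0.045 m) or (((z of pin_s_c0 in the frame of board between 0.036 and 0.05 m and x of pin_s_c0 in the frame of board between -0.085 and 0.08 m) and distance of pin_s_c0 from where it was at the start of the episode above 0.06 m and contact force between smoother and pin_s above 0.8 N and contact force between pin_s and board above 1.8 N) and distance of any of pin_k_c0, pin_m_c0 from where it was at the start of the episode above 0.045 m))), for 0.1 s.
3. the third pin has been rolled likewise (((((z of pin_k_c0 in the frame of board between 0.036 and 0.05 m and x of pin_k_c0 in the frame of board between -0.085 and 0.08 m) and distance of pin_k_c0 from where it was at the start of the episode above 0.06 m and contact force between smoother and pin_k above 0.8 N and contact force between pin_k and board above 1.8 N) and distance of each of pin_m_c0, pin_s_c0 from where it was at the start of the episode above 0.045 m) or (((z of pin_m_c0 in the frame of board between 0.036 and 0.05 m and x of pin_m_c0 in the frame of board between -0.085 and 0.08 m) and distance of pin_m_c0 from where it was at the start of the episode above 0.06 m and contact force between smoother and pin_m above 0.8 N and contact force between pin_m and board above 1.8 N) and distance of each of pin_k_c0, pin_s_c0 from where it was at the start of the episode above 0.045 m) or (((z of pin_s_c0 in the frame of board between 0.036 and 0.05 m and x of pin_s_c0 in the frame of board between -0.085 and 0.08 m) and distance of pin_s_c0 from where it was at the start of the episode above 0.06 m and contact force between smoother and pin_s above 0.8 N and contact force between pin_s and board above 1.8 N) and distance of each of pin_k_c0, pin_m_c0 from where it was at the start of the episode above 0.045 m))), for 0.1 s.
At the end, for the whole second after the job is handed in: The bowed pin lies in the catch tray, the two straight ones on the stone of the board; the smoother lies flat on the table, plate down (grip point below 40 mm, tilt under 0.1 rad); all at rest and released (z of pin_m_c0 in the frame of board below 0.026 m and x of pin_m_c0 in the frame of board between 0.075 and 0.131 m and y of pin_m_c0 in the frame of board between -0.2 and 0.2 m and z of pin_k_c0 in the frame of board between 0.036 and 0.05 m and x of pin_k_c0 in the frame of board between -0.085 and 0.08 m and z of pin_s_c0 in the frame of board between 0.036 and 0.05 m and x of pin_s_c0 in the frame of board between -0.085 and 0.08 m and linear speed of each of pin_k, pin_m, pin_s, smoother below 0.02 m/s and height (world z) of smoother_grip below 0.04 m and angle between smoother_grip's own z axis and vertical below 0.1 rad); the robot touches nothing.
It fails at once if a pin is pressed against the stone with more than 25 N (contact force between any of pin_k, pin_m, pin_s and board above 25 N).
It fails at once if the smoother is dropped (falls freely faster than 0.8 m/s, about 30 mm) (linear speed of smoother above 0.8 m/s and contact force between the fingers and smoother below 0.05 N).
It fails at once if a bystander (ramekin, spice jar, salt shaker or timer) is moved by more than 25 mm (distance of any of jar_a, shaker, timer, ramekin from where it was at the start of the episode above 0.025 m).
It also fails if it takes over 72 s, if anything falls off the work surface, if the arm or the gripper's body presses on something with over 40 N, if the wrist force passes 120 N, or if a joint passes its speed limit or range.

## Working session

There is one attempt and no reset: what is moved stays moved. The work goes in short steps, Python scripts to look and compute and a tool call to move; the robot and the scene stay as the last step left them, time stands still between calls to the robot, and variables do not carry over. Pictures are saved under pics/ and viewed, about 8 in all and at most 12, crops included, and the job is handed in when it is done.

Besides the shell and the picture viewer there is one more tool, called after "Request:" by a JSON object that holds its "name" and its "arguments", one argument or row to a line. carry_out: Moves the arm, as the interface text tells. Its arguments: {"type":"object","properties":{"series":{"type":"array","items":{"type":"number"}},"force":{"type":"number"}},"required":["series"]}

```bash
mkdir -p pics; cat > h.py <<'E'
import numpy as np, cv2
from station import readout, optics, manip
from scipy.spatial.transform import Rotation as R
def cam(n):
    c=optics.read_camera(n); c['f']=c['color'].shape[0]/2/np.tan(np.radians(c['vfov']/2)); return c
def pts(c,mask=None):
    """world points for all pixels (H,W,3); nan where no depth"""
    H,W=c['depth'].shape; f=c['f']
    v,u=np.mgrid[:H,:W]
    K=np.array([[f,0,c['cx']],[0,f,c['cy']],[0,0,1]])
    p=np.stack([u,v],-1).reshape(-1,1,2).astype(np.float64)
    n=cv2.undistortPoints(p,K,np.array([c['k1'],0,0,0,0.])).reshape(H,W,2)
    d=c['depth'].astype(float).copy(); d[d==0]=np.nan
    P=np.dstack([n*d[...,None],d])
    Rm=cv2.Rodrigues(np.array(c['rvec'],float))[0]
    return (P-np.array(c['tvec'],float).ravel())@Rm
E
python3 - <<'E'
from h import *
o=readout.get_obs(); print({k:np.round(v,3) for k,v in o.items()}, manip.grip_point_offset)
ims=[]
for n in ['top','side']:
    c=cam(n); ims.append(c['color']); P=pts(c)
    for t in ['board','spot_1','smoother_grip','ramekin','jar_a','shaker','timer']:
        try:
            for r in optics.cut_out(n,t)[:4]:
                Q=P[r['mask']]; Q=Q[~np.isnan(Q[:,0])]
                print(n,t,round(r['confidence'],2),np.round(r['at']),np.round(np.median(Q,0)),np.round(np.percentile(Q,[2,98],axis=0)).tolist())
        except Exception as e: print(n,t,e)
    cv2.imwrite(f'pics/{n}0.png',c['color'])
E
```

```text
{'time_s': np.float64(0.0), 'joints': array([ 1.222,  0.221,  1.528,  0.   ,  1.395, -0.126]), 'joint_velocities': array([0.001, 0.   , 0.001, 0.   , 0.   , 0.001]), 'tau': array([-1.0000e-03, -4.9689e+01, -3.8940e+01, -0.0000e+00,  1.1000e-02,
       -0.0000e+00]), 'position': array([137.85 , 608.922, 199.676]), 'orientation': array([ 0.781,  0.624, -0.001,  0.   ]), 'ft_force': array([ 0.148, -0.046,  0.577]), 'moment': array([-0.022,  0.032,  0.01 ]), 'opening': np.float64(85.449)} 18.700000000000003
top board 0.81 [194. 260.] [540. -68.  29.] [[425.0, -260.0, 0.0], [640.0, 123.0, 36.0]]
top spot_1 0.83 [192. 261.] [540. -68.  29.] [[424.0, -261.0, -0.0], [641.0, 123.0, 37.0]]
top smoother_grip 0.83 [196. 146.] [522. 253.   9.] [[453.0, 230.0, 3.0], [594.0, 285.0, 50.0]]
top smoother_grip 0.37 [223. 358.] [ 446. -325.   78.] [[425.0, -342.0, 30.0], [464.0, -314.0, 91.0]]
top ramekin 0.9 [146. 144.] [671. 265.   8.] [[641.0, 232.0, 1.0], [697.0, 289.0, 36.0]]
top jar_a 0.78 [139. 351.] [ 675. -318.   75.] [[657.0, -345.0, 9.0], [702.0, -303.0, 98.0]]
top shaker 0.54 [221. 355.] [ 446. -327.   75.] [[426.0, -351.0, -1.0], [467.0, -314.0, 91.0]]
top timer 0.9 [192. 355.] [ 537. -327.   39.] [[513.0, -354.0, 17.0], [562.0, -304.0, 45.0]]
side board 0.96 [209. 260.] [541. -39.  29.] [[425.0, -262.0, 1.0], [642.0, 134.0, 37.0]]
side spot_1 0.69 [204. 260.] [540. -42.  29.] [[423.0, -264.0, 0.0], [644.0, 134.0, 38.0]]
side ramekin 0.9 [300. 200.] [669. 256.  10.] [[639.0, 232.0, 1.0], [696.0, 291.0, 37.0]]
side jar_a 0.91 [126. 222.] [ 677. -307.   68.] [[657.0, -338.0, 8.0], [699.0, -300.0, 98.0]]
side shaker 0.66 [124. 295.] [ 444. -321.   51.] [[422.0, -421.0, -38.0], [463.0, -313.0, 91.0]]
side timer 0.84 [128. 266.] [ 538. -317.   38.] [[514.0, -348.0, 8.0], [565.0, -301.0, 45.0]]
```

View pics/top0.png

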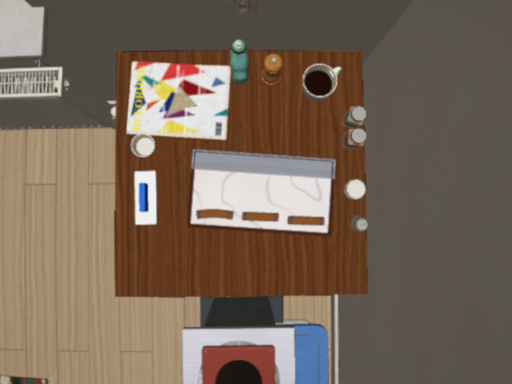

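View pics/side0.png

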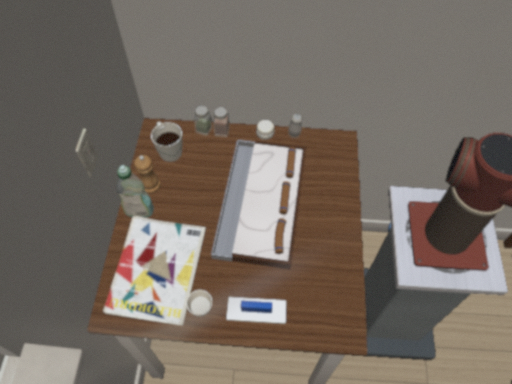

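```bash
python3 - <<'E'
from h import *
def rect(Q):
    (c,s,a)=cv2.minAreaRect(Q[:,:2].astype(np.float32)); return np.round(c,1),np.round(s,1),round(a,2)
for n in ['top','side']:
    c=cam(n); P=pts(c); z=P[...,2]
    X,Y=P[...,0],P[...,1]
    stone=(z>26)&(z<33)&(X>450)&(X<610)&(Y>-270)&(Y<140)
    # pins: above 42mm inside board
    m=((z>44)&(z<60)&(X>430)&(X<640)&(Y>-270)&(Y<150)).astype(np.uint8)
    k,lab,st,_=cv2.connectedComponentsWithStats(m)
    print(n,'stone z',np.nanmedian(z[stone]))
    for i in range(1,k):
        if st[i,4]>30:
            Q=P[lab==i]; print(' pin',st[i,4],np.round(Q.mean(0),1),rect(Q),np.round(np.percentile(Q,[2,98],axis=0),0).tolist(), 'ztop',round(np.percentile(Q[:,2],90),1))
    m=(z>33.2)&(z<40)&(X>425)&(X<640)&(Y>-280)&(Y<150)
    print(' rim',np.round(np.percentile(P[m],[1,50,99],axis=0),1).tolist())
    # front rim line
    f=m&(X<452); Q=P[f]
    if len(Q)>20: print(' frontrim fit x=a*y+b',np.polyfit(Q[:,1],Q[:,0],1),Q[:,1].min(),Q[:,1].max(), Q[:,0].min(),Q[:,0].max())
    f=(z>25)&(z<33)&(X>560)&(X<625)
    xs=[];ys=[]
    for y in range(-240,120,10):
        s=f&(abs(Y-y)<5)
        if s.sum()>3: xs.append(X[s].max()); ys.append(y)
    p=np.polyfit(ys,xs,1); print(' far edge',p,np.round(xs[::5],1))
    f=(z>38)&(z<56)&(X>430)&(X<620)&(Y>200)&(Y<320)
    Q=P[f]; print(' fin',len(Q),rect(Q),np.round(np.percentile(Q,[2,98],axis=0),1).tolist())
    f=(z>4)&(z<14)&(X>430)&(X<620)&(Y>200)&(Y<320)
    Q=P[f]; print(' plate',rect(Q),np.nanmedian(Q[:,2]))
E
```

```text
top stone z 29.554338721593684
 pin 306 [474.1  58.9  51.4] (array([474.6,  59.7]), array([101. ,  25.6]), 87.81) [[463.0, 12.0, 45.0], [485.0, 107.0, 57.0]] ztop 55.1
 pin 311 [465.8 -63.4  51.4] (array([465.8, -64. ]), array([98.8, 23.4]), 87.01) [[453.0, -113.0, 45.0], [479.0, -15.0, 56.0]] ztop 55.1
 pin 305 [ 453.2 -188.3   51.1] (array([ 453.3, -187.9]), array([96.9, 23.5]), 87.13) [[441.0, -235.0, 45.0], [464.0, -140.0, 57.0]] ztop 55.2
 rim [[425.5, -267.6, 33.2], [491.4, -28.3, 34.5], [590.2, 133.6, 39.4]]
 frontrim fit x=a*y+b [2.31443684e-02 4.36634442e+02] -260.99361053384337 136.49012901829704 425.006866121082 451.80666585579075
 far edge [-1.09134826e-02  5.88017402e+02] [624.2 574.  577.2 580.6 583.7 589.6 592.9 596.2]
 fin 204 (array([522.3, 259.8]), array([76.8, 19.9]), 0.95) [[486.5, 250.1, 39.7], [560.3, 269.3, 53.0]]
 plate (array([523.4, 260.7]), array([186.4, 117.1]), 0.09) 7.667670379206589
side stone z 30.161456956724017
 pin 219 [ 453.9 -183.4   51.9] (array([ 453.6, -185.7]), array([106. ,  23.9]), 87.36) [[442.0, -235.0, 45.0], [466.0, -137.0, 58.0]] ztop 55.8
 pin 254 [466.  -58.7  51.8] (array([465.9, -61.3]), array([102.7,  23.8]), 87.07) [[454.0, -110.0, 45.0], [478.0, -12.0, 57.0]] ztop 55.5
 pin 297 [474.   64.3  51.7] (array([473.9,  60.8]), array([105.8,  27.3]), 87.64) [[462.0, 14.0, 45.0], [486.0, 112.0, 57.0]] ztop 55.6
 rim [[426.4, -263.8, 33.2], [499.3, -12.9, 34.6], [590.7, 137.6, 39.5]]
 frontrim fit x=a*y+b [2.28256847e-02 4.38126568e+02] -261.8161800150459 139.34832334783053 425.2305300806797 451.67599922067694
 far edge [-1.02087379e-02  5.88303724e+02] [624.4 573.4 577.7 582.2 583.2 589.5 593.2 596.3]
 fin 253 (array([521. , 261.4]), array([78.3, 20. ]), 0.76) [[482.6, 252.5, 39.5], [559.0, 270.8, 51.6]]
 plate (array([525.2, 260. ]), array([189.6, 119.5]), 0.04) 8.032968473241658
```

The top view shows the smoother at about (145,197) px, with the pins at (215,214), (260,217) and (306,220). The far edge and tray lie behind them, and the side view agrees. Next I plan the grasp.

```bash
cat >> h.py <<'E'
def st():
    o=readout.get_obs(); Rm=R.from_quat(o['orientation']).as_matrix(); return o,np.array(o['position']),Rm
def go(x,y,z,yaw):
    """print total shift in tool axes (after turn) and turn. yaw = angle of tool y from world x (deg)"""
    o,p,Rm=st(); a=np.radians(yaw)
    T=np.array([[-np.sin(a),np.cos(a),0],[np.cos(a),np.sin(a),0],[0,0,-1.]]).T.copy()
    T=np.column_stack([[-np.sin(a),np.cos(a),0],[np.cos(a),np.sin(a),0],[0,0,-1.]])
    print('turn(tool)',np.round(R.from_matrix(Rm.T@T).as_rotvec(),3),'shift after turn',np.round(T.T@(np.array([x,y,z])-p),1),'now',np.round(p,1))
E
python3 -c "
from h import *
go(521.7,260.5,80,0.8); go(521.7,260.5,16,.8)"
```

```text
turn(tool) [ 0.    -0.    -0.237] shift after turn [-354.4  378.7  120.8] now [138.1 609.5 200.8]
turn(tool) [ 0.    -0.    -0.237] shift after turn [-354.4  378.7  184.8] now [138.1 609.5 200.8]
```

Request:
{"name": "carry_out", "arguments": {
  "series": [0, 0, 0, 0, 0, -0.118, 1, 0, 0, 0, 0, 0, -0.118, 1, -35.4, 37.9, 8, 0, 0, 0, 1, -35.4, 37.9, 8, 0, 0, 0, 1, -35.4, 37.9, 8, 0, 0, 0, 1, -35.4, 37.9, 8, 0, 0, 0, 1, -35.4, 37.9, 8, 0, 0, 0, 1, -35.4, 37.9, 8, 0, 0, 0, 1, -35.4, 37.9, 8, 0, 0, 0, 1, -35.4, 37.9, 8, 0, 0, 0, 1, -35.4, 37.9, 8, 0, 0, 0, 1, -35.4, 37.9, 8, 0, 0, 0, 1]
}}

```text
time_s: 2.4
position: [523.0, 259.4, 120.8]
orientation: [0.702, 0.712, 0.0, 0.0]
ft_force: [0.8, 0.7, 0.3]
opening: 85.1
```

```bash
python3 -c "
from h import *
go(521.7,260.5,16,.8)
c=cam('wrist');P=pts(c);cv2.imwrite('pics/w1.png',c['color'])
z=P[...,2];f=(z>38)&(z<56)&(abs(P[...,0]-522)<80)&(abs(P[...,1]-260)<40);Q=P[f]
print(len(Q),cv2.minAreaRect(Q[:,:2].astype(np.float32)) if len(Q) else 0,np.nanmedian(Q[:,2]))
for i in range(4):
  o,p,_=st();print(np.round(p,2),np.round(o['ft_force'],2));cam('wrist')
"
```

```text
turn(tool) [ 0.001 -0.    -0.001] shift after turn [  1.2  -1.3 104.8] now [523.  259.4 120.8]
1644 ((522.7935791015625, 256.89666748046875), (78.65941619873047, 17.55596923828125), 1.2268403768539429) 47.97050220217018
[526.91 254.6  119.85] [ 0.97 -4.99  0.12]
[524.65 256.72 120.02] [-0.85  1.   -0.39]
[522.97 258.55 120.23] [-0.01  0.13  1.34]
[522.   259.81 120.48] [-1.05  0.39 -0.4 ]
```

Request:
{"name": "carry_out", "arguments": {
  "series": [0, 0, 30, 0, 0, 0, 1, 0, 0, 30, 0, 0, 0, 1, 0, 0, 30, 0, 0, 0, 1, 0, 0, 14.0, 0, 0, 0, 1, 0, 0, 0, 0, 0, 0, 1, 0, 0, 0, 0, 0, 0, 1]
}}

```text
time_s: 3.4
position: [522.6, 261.3, 18.3]
orientation: [0.702, 0.712, 0.001, 0.0]
ft_force: [0.5, -0.4, -0.3]
opening: 85.5
```

```bash
python3 -c "
from h import *
P=[];F=[]
for i in range(4):
  o,p,_=st();P.append(p);F.append(o['ft_force']);c=cam('wrist')
print(np.round(P,2),np.round(F,2));go(521.7,260.3,16,.8)
P=pts(c)
z=P[...,2];f=(z>42)&(z<56)&(abs(P[...,0]-522)<80)&(abs(P[...,1]-260)<14);Q=P[f]
print(len(Q),cv2.minAreaRect(Q[:,:2].astype(np.float32)) if len(Q) else 0,np.nanmedian(Q[:,2]))
cv2.imwrite('pics/w2.png',c['color'])
"
```

```text
[[522.62 261.35  18.25]
 [522.86 261.26  18.45]
 [522.91 261.14  18.42]
 [522.8  261.03  18.25]] [[ 0.51 -0.35 -0.28]
 [-0.31 -0.06  0.66]
 [-0.35  0.43  0.62]
 [ 0.43  0.17  0.87]]
turn(tool) [ 0.002 -0.001 -0.001] shift after turn [-0.6 -0.9  2. ] now [522.6 260.9  18. ]
4110 ((522.9395751953125, 257.2441711425781), (79.15526580810547, 18.01450538635254), 1.3578325510025024) 47.96352154313401
```

View pics/w2.png

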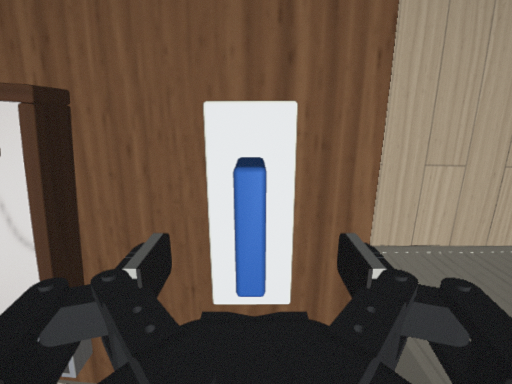

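The fin (column 250, rows 158-297) sits centred between the fingers, so I go 2 mm lower and grip.

Request:
{"name": "carry_out", "arguments": {
  "series": [-0.5, -1, 2, 0, 0, 0, 1, 0, 0, 0, 0, 0, 0, -1, 0, 0, 0, 0, 0, 0, -1, 0, 0, 0, 0, 0, 0, -1, 0, 0, 0, 0, 0, 0, -1, 0, 0, 0, 0, 0, 0, -1, 0, 0, 0, 0, 0, 0, -1],
  "force": 60
}}

```text
time_s: 4.47
position: [520.8, 260.0, 14.9]
orientation: [0.702, 0.712, 0.0, 0.0]
ft_force: [-0.3, -1.9, 0.9]
opening: 15.2
```

```bash
python3 -c "
from h import *
P=[];F=[]
for i in range(4):
  o,p,_=st();P.append(p);F.append(o['ft_force']);cam('wrist')
print(np.round(P,2),np.round(F,2),o['opening']);go(521.7,260.3,100,.8)
"
```

```text
[[520.83 260.03  14.93]
 [520.89 260.03  14.95]
 [520.87 260.03  14.94]
 [520.84 260.02  14.9 ]] [[-0.33 -1.93  0.86]
 [-0.39 -1.82  1.57]
 [-0.12 -0.65  1.88]
 [ 0.05 -1.74  2.19]] 15.126922736727629
turn(tool) [ 0.     0.    -0.001] shift after turn [  0.3   0.8 -85.1] now [520.9 260.   14.9]
```

Request:
{"name": "carry_out", "arguments": {
  "series": [0, 0, -20, 0, 0, 0, -1, 0, 0, -35, 0, 0, 0, -1, 0, 0, -35, 0, 0, 0.052, -1, 0, 0, -30, 0, 0, 0, -1, -40.3, -15.6, 9, 0, 0, 0, -1, -40.3, -15.6, 9, 0, 0, 0, -1, -40.3, -15.6, 9, 0, 0, 0, -1, -40.3, -15.6, 9, 0, 0, 0, -1, -40.3, -15.6, 9, 0, 0, 0, -1, 0, 0, 0, 0, 0, 0, -1, 0, 0, 0, 0, 0, 0, -1]
}}

```text
time_s: 6.05
position: [435.8, 61.9, 90.9]
orientation: [0.721, 0.693, 0.001, 0.001]
ft_force: [0.2, 0.1, -1.8]
opening: 14.6
```

```bash
python3 -c "
from h import *
P=[];F=[]
for i in range(6):
  o,p,_=st();P.append(p);F.append(o['ft_force']);cam('wrist')
print(np.round(P,2),np.round(F,2),np.mean(F,0),o['opening']);go(435.2,61.7,70,-2.2)
c=cam('side');cv2.imwrite('pics/s2.png',cv2.resize(c['color'][100:350,180:400],None,fx=2.4,fy=2.4))
P=pts(c);X,Y,z=[P[...,i] for i in range(3)]
f=(abs(z-83)<8)&(X>340)&(X<530)&(Y>15)&(Y<110);Q=P[f]
A=np.c_[Q[:,:2]-[435,62],np.ones(len(Q))];print(len(Q),'plate top?',np.linalg.lstsq(A,Q[:,2],rcond=None)[0],np.round(np.percentile(Q,[1,99],axis=0)),cv2.minAreaRect(Q[:,:2].astype(np.float32)))
"
```

```text
[[435.77  61.89  90.89]
 [435.97  62.24  90.87]
 [435.94  62.4   90.73]
 [435.74  62.5   90.51]
 [435.62  62.5   90.34]
 [435.44  62.45  90.14]] [[ 0.23  0.07 -1.77]
 [-0.01 -0.   -1.14]
 [ 0.17 -0.09 -1.6 ]
 [-0.28 -0.32 -1.66]
 [-0.07 -0.28 -0.6 ]
 [ 0.7  -0.15 -2.57]] [ 0.12227799 -0.1294221  -1.55764542] 14.495969151978786
turn(tool) [ 0.    -0.     0.001] shift after turn [-0.7 -0.  20. ] now [435.3  62.4  90. ]
835 plate top? [-1.48956628e-03 -1.31122813e-02  8.35485876e+01] [[361.  34.  77.]
 [510.  95.  90.]] ((435.84014892578125, 64.36885070800781), (63.19963455200195, 150.5261993408203), 87.1332015991211)
```

View pics/s2.png

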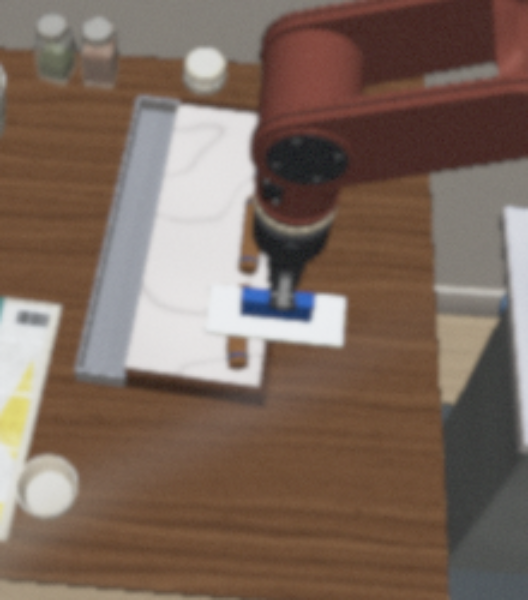

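The plate is level over pin 1 (crop ≈ (280,315)), with its weight reading -1.6 N. I descend to just above contact.

Request:
{"name": "carry_out", "arguments": {
  "series": [-0.5, 0, 10, 0, 0, 0, -1, 0, 0, 8, 0, 0, 0, -1, 0, 0, 1, 0, 0, 0, -1, 0, 0, 0, 0, 0, 0, -1]
}}

```text
time_s: 6.9
position: [434.7, 61.2, 70.5]
orientation: [0.721, 0.693, -0.0, -0.0]
ft_force: [0.3, 1.0, -2.1]
opening: 14.7
```

```bash
cat > f.py <<'E'
from h import *
import sys
P=[];F=[];M=[]
for i in range(int(sys.argv[1]) if len(sys.argv)>1 else 4):
  o,p,_=st();P.append(p);F.append(o['ft_force']);M.append(o['moment'])
  if i<3: optics.read_camera('wrist')
print(round(float(o['time_s']),2),np.round(np.mean(P[-2:],0),2),'z',np.round([p[2] for p in P],2),'F',np.round(np.mean(F,0),2),'fz',np.round([f[2] for f in F],1),'M',np.round(np.mean(M,0),2))
E
python3 f.py
```

```text
7.05 [435.23  61.21  71.04] z [70.51 70.79 70.99 71.08] F [ 0.17  0.06 -1.89] fz [-2.1 -1.4 -2.1 -2. ] M [-0.   -0.    0.01]
```

Request:
{"name": "carry_out", "arguments": {
  "series": [0, 0, 1.5, 0, 0, 0, -1, 0, 0, 0, 0, 0, 0, -1, 0, 0, 0, 0, 0, 0, -1]
}}

```text
time_s: 7.42
position: [435.0, 61.2, 69.3]
orientation: [0.721, 0.693, 0.0, 0.0]
ft_force: [0.2, 0.1, -1.7]
opening: 14.7
```

```bash
python3 f.py
```

```text
7.58 [435.02  61.25  69.35] z [69.33 69.34 69.37 69.34] F [ 0.17 -0.24 -1.94] fz [-1.7 -2.3 -2.2 -1.5] M [-0.01  0.01 -0.01]
```

Request:
{"name": "carry_out", "arguments": {
  "series": [0, 0, 1, 0, 0, 0, -1, 0, 0, 0, 0, 0, 0, -1, 0, 0, 0, 0, 0, 0, -1]
}}

```text
time_s: 7.95
position: [435.1, 61.2, 68.4]
orientation: [0.721, 0.693, 0.0, 0.0]
ft_force: [0.2, 0.3, -0.4]
opening: 15.1
```

```bash
python3 f.py
```

```text
8.1 [435.07  61.22  68.39] z [68.43 68.42 68.4  68.38] F [-0.11  0.5  -0.48] fz [-0.4 -0.5 -0.3 -0.7] M [-0.02 -0.03 -0.02]
```

Request:
{"name": "carry_out", "arguments": {
  "series": [0, 0, 0.8, 0, 0, 0, -1, 0, 0, 0, 0, 0, 0, -1, 0, 0, 0, 0, 0, 0, -1]
}}

```text
time_s: 8.48
position: [435.2, 61.2, 67.7]
orientation: [0.721, 0.693, 0.0, 0.0]
ft_force: [0.5, -0.0, 1.3]
opening: 14.6
```

```bash
python3 f.py
```

```text
8.62 [435.1   61.22  67.62] z [67.7  67.63 67.63 67.61] F [ 0.12 -0.41  1.26] fz [1.3 0.4 1.4 2. ] M [-0.06 -0.08 -0.  ]
```

Soft at about 2 N/mm, with 3 N of contact. I start rolling in small steps.

Request:
{"name": "carry_out", "arguments": {
  "series": [0, 6, 0.1, 0, 0, 0, -1, 0, 6, 0.1, 0, 0, 0, -1, 0, 0, 0, 0, 0, 0, -1, 0, 0, 0, 0, 0, 0, -1]
}}

```text
time_s: 9.12
position: [447.3, 60.8, 67.5]
orientation: [0.721, 0.693, 0.0, 0.0]
ft_force: [-0.1, -0.7, 5.1]
opening: 15.1
```

```bash
python3 f.py
```

```text
9.28 [447.07  60.81  67.45] z [67.52 67.46 67.46 67.44] F [-0.31 -0.3   4.65] fz [5.1 4.4 4.6 4.5] M [ 0.04 -0.15  0.01]
```

Request:
{"name": "carry_out", "arguments": {
  "series": [0, 6, -0.3, 0, 0, 0, -1, 0, 6, -0.3, 0, 0, 0, -1, 0, 0, 0, 0, 0, 0, -1, 0, 0, 0, 0, 0, 0, -1]
}}

```text
time_s: 9.78
position: [459.3, 60.3, 68.3]
orientation: [0.721, 0.693, 0.0, 0.0]
ft_force: [-0.7, 0.6, 7.0]
opening: 15.0
```

```bash
python3 f.py
```

```text
9.93 [459.31  60.33  68.28] z [68.27 68.28 68.29 68.28] F [-0.24  0.23  6.17] fz [7.  6.1 5.9 5.7] M [ 0.05 -0.16 -0.02]
```

Request:
{"name": "carry_out", "arguments": {
  "series": [0, 6, -0.4, 0, 0, 0, -1, 0, 6, -0.4, 0, 0, 0, -1, 0, 0, 0, 0, 0, 0, -1, 0, 0, 0, 0, 0, 0, -1]
}}

```text
time_s: 10.42
position: [471.3, 59.9, 69.0]
orientation: [0.721, 0.693, 0.0, 0.0]
ft_force: [0.4, 0.9, 5.9]
opening: 14.8
```

```bash
python3 f.py
```

```text
10.57 [471.23  59.89  69.04] z [69.02 68.99 69.05 69.03] F [0.14 0.45 5.83] fz [5.9 5.4 5.7 6.4] M [ 0.07 -0.17 -0.03]
```

Request:
{"name": "carry_out", "arguments": {
  "series": [0, 6, -0.2, 0, 0, 0, -1, 0, 6, -0.2, 0, 0, 0, -1, 0, 0, 0, 0, 0, 0, -1, 0, 0, 0, 0, 0, 0, -1]
}}

```text
time_s: 11.08
position: [483.0, 59.4, 69.3]
orientation: [0.721, 0.693, 0.0, 0.0]
ft_force: [0.5, 0.5, 5.3]
opening: 15.2
```

```bash
python3 f.py
```

```text
11.22 [482.95  59.43  69.3 ] z [69.27 69.28 69.29 69.32] F [0.46 0.81 5.45] fz [5.3 5.3 6.  5.2] M [ 0.08 -0.19  0.01]
```

Request:
{"name": "carry_out", "arguments": {
  "series": [0, 6, 0, 0, 0, 0, -1, 0, 6, 0, 0, 0, 0, -1, 0, 0, 0, 0, 0, 0, -1, 0, 0, 0, 0, 0, 0, -1]
}}

```text
time_s: 11.72
position: [494.8, 59.0, 69.2]
orientation: [0.721, 0.693, 0.0, 0.0]
ft_force: [1.2, -0.0, 5.4]
opening: 14.7
```

```bash
python3 f.py 3
```

```text
11.82 [494.73  58.99  69.18] z [69.18 69.17 69.19] F [0.66 0.36 5.64] fz [5.4 5.1 6.4] M [ 0.12 -0.17  0.01]
```

Request:
{"name": "carry_out", "arguments": {
  "series": [0, 6, 0, 0, 0, 0, -1, 0, 6, 0, 0, 0, 0, -1, 0, 0, 0, 0, 0, 0, -1, 0, 0, 0, 0, 0, 0, -1]
}}

```text
time_s: 12.38
position: [506.6, 58.5, 68.9]
orientation: [0.721, 0.693, -0.0, -0.0]
ft_force: [0.1, 1.1, 3.3]
opening: 14.8
```

```bash
python3 f.py 2
```

```text
12.43 [506.65  58.5   68.94] z [68.92 68.95] F [0.25 0.98 3.48] fz [3.3 3.6] M [ 0.14 -0.14 -0.02]
```

Request:
{"name": "carry_out", "arguments": {
  "series": [0, 6, 0, 0, 0, 0, -1, 0, 6, 0, 0, 0, 0, -1, 0, 0, 0, 0, 0, 0, -1, 0, 0, 0, 0, 0, 0, -1]
}}

```text
time_s: 12.98
position: [519.4, 58.0, 69.4]
orientation: [0.721, 0.693, 0.0, 0.0]
ft_force: [-1.0, -0.3, 6.2]
opening: 14.9
```

```bash
python3 f.py 2
```

```text
13.03 [519.37  57.99  69.45] z [69.44 69.47] F [-0.7   0.05  5.6 ] fz [6.2 5. ] M [0.14 0.23 0.  ]
```

Request:
{"name": "carry_out", "arguments": {
  "series": [0, 6, -0.1, 0, 0, 0, -1, 0, 6, -0.1, 0, 0, 0, -1, 0, 0, 0, 0, 0, 0, -1, 0, 0, 0, 0, 0, 0, -1]
}}

```text
time_s: 13.58
position: [532.4, 57.5, 70.8]
orientation: [0.721, 0.693, 0.001, 0.001]
ft_force: [-0.6, 0.0, 11.9]
opening: 15.1
```

```bash
python3 f.py 2
```

```text
13.62 [532.36  57.51  70.77] z [70.76 70.78] F [-0.75  0.31 11.37] fz [11.9 10.8] M [ 0.22  0.33 -0.07]
```

The lift is rising markedly at 48 mm of roll, so I ease up and continue.

Request:
{"name": "carry_out", "arguments": {
  "series": [0, 0, -0.9, 0, 0, 0, -1, 0, 5, -0.7, 0, 0, 0, -1, 0, 5, -0.4, 0, 0, 0, -1, 0, 0, 0, 0, 0, 0, -1, 0, 0, 0, 0, 0, 0, -1]
}}

```text
time_s: 14.3
position: [541.7, 57.2, 71.9]
orientation: [0.721, 0.693, 0.0, 0.0]
ft_force: [-0.5, 1.3, 6.1]
opening: 14.7
```

```bash
python3 f.py 2
```

```text
14.35 [541.71  57.19  71.89] z [71.9  71.89] F [-0.76  0.66  6.44] fz [6.1 6.7] M [ 0.21  0.15 -0.04]
```

Request:
{"name": "carry_out", "arguments": {
  "series": [0, 6, -0.2, 0, 0, 0, -1, 0, 6, -0.2, 0, 0, 0, -1, 0, 0, 0, 0, 0, 0, -1, 0, 0, 0, 0, 0, 0, -1]
}}

```text
time_s: 14.9
position: [553.9, 56.7, 72.3]
orientation: [0.721, 0.693, 0.0, 0.0]
ft_force: [0.8, 0.0, 5.8]
opening: 15.2
```

```bash
python3 f.py 2
```

```text
14.95 [553.83  56.73  72.28] z [72.3  72.26] F [0.06 1.05 5.64] fz [5.8 5.4] M [ 0.2   0.08 -0.04]
```

Pin 1 lifted about 3.5 mm between 36 and 59 mm of roll, so it is bowed. I roll on to a full turn, following it down.

Request:
{"name": "carry_out", "arguments": {
  "series": [0, 6, 0.2, 0, 0, 0, -1, 0, 6, 0.5, 0, 0, 0, -1, 0, 0, 0, 0, 0, 0, -1, 0, 0, 0, 0, 0, 0, -1]
}}

```text
time_s: 15.5
position: [566.2, 56.3, 71.8]
orientation: [0.721, 0.693, 0.001, 0.001]
ft_force: [1.0, -0.0, 6.6]
opening: 14.7
```

```bash
python3 f.py 2
```

```text
15.55 [566.2   56.28  71.83] z [71.83 71.84] F [0.53 0.37 6.65] fz [6.6 6.7] M [ 0.25 -0.03  0.02]
```

Request:
{"name": "carry_out", "arguments": {
  "series": [0, 6, 0.5, 0, 0, 0, -1, 0, 6, 0.7, 0, 0, 0, -1, 0, 0, 0, 0, 0, 0, -1, 0, 4, 0.6, 0, 0, 0, -1, 0, 4, 0.6, 0, 0, 0, -1, 0, 0, 0, 0, 0, 0, -1, 0, 0, 0, 0, 0, 0, -1]
}}

```text
time_s: 16.48
position: [586.3, 55.5, 69.4]
orientation: [0.721, 0.693, 0.001, 0.001]
ft_force: [1.3, 0.9, 6.3]
opening: 15.1
```

```bash
python3 f.py 2
```

```text
16.52 [586.3   55.54  69.43] z [69.42 69.44] F [1.65 1.05 6.22] fz [6.3 6.1] M [ 0.23 -0.09 -0.01]
```

Request:
{"name": "carry_out", "arguments": {
  "series": [0, 0, -3, 0, 0, 0, -1, 0, 0, -17, 0, 0, 0, -1, 0, -28, 0, 0, 0, 0, -1, 0, -28, 0, 0, 0, 0, -1, 0, -28, 0, 0, 0, 0, -1, 0, 0, 0, 0, 0, 0, -1, 0, 0, 0, 0, 0, 0, -1]
}}

```text
time_s: 17.45
position: [501.8, 58.5, 89.3]
orientation: [0.721, 0.693, 0.0, 0.001]
ft_force: [-0.0, -0.6, -1.1]
opening: 15.0
```

```bash
cat > pins.py <<'E'
from h import *
for n in ['top','side']:
    c=cam(n); P=pts(c); z=P[...,2]; X,Y=P[...,0],P[...,1]; B=c['color'].astype(int)
    brown=(B[...,2]-B[...,0]>25)
    for lo,hi in ((44,62),(6,34)):
        m=((z>lo)&(z<hi)&brown&(X>(430 if lo>40 else 575))&(X<660)&(Y>-265)&(Y<132)&((lo>40)|(X>600+0.074*(Y-60)))).astype(np.uint8)
        k,lab,s,_=cv2.connectedComponentsWithStats(m)
        for i in range(1,k):
            if s[i,4]>40:
                Q=P[lab==i]; r=cv2.minAreaRect(Q[:,:2].astype(np.float32)); print(n,lo,s[i,4],np.round(Q.mean(0),1),np.round(r[0],1),np.round(r[1],1),round(r[2],1))
    cv2.imwrite(f'pics/{n}_p.png',c['color'])
E
python3 f.py 2; python3 pins.py
```

```text
17.5 [501.9   58.52  89.3 ] z [89.32 89.28] F [ 0.38  0.16 -1.59] fz [-1.1 -2. ] M [-0.01  0.01  0.01]
top 44 228 [466.1 -63.3  51.5] [466.1 -63.8] [76.1 22.5] 86.9
top 44 220 [ 453.8 -188.    51.6] [ 454.8 -187.8] [75.1 21.8] 88.8
side 44 54 [559.4  86.6  52.4] [559.1  85.8] [18.9 24.1] 5.0
```

Request:
{"name": "carry_out", "arguments": {
  "series": [0, 0, 10, 0, 0, 0, -1, 0, 0, 8, 0, 0, 0, -1, 0, 0, 1.5, 0, 0, 0, -1, 0, 0, 1, 0, 0, 0, -1, 0, 0, 0, 0, 0, 0, -1, 0, 0, 0, 0, 0, 0, -1]
}}

```text
time_s: 18.4
position: [501.1, 58.7, 68.4]
orientation: [0.721, 0.693, 0.0, 0.0]
ft_force: [-0.6, -0.3, -1.6]
opening: 14.9
```

```bash
python3 f.py 2
```

```text
18.45 [501.12  58.69  68.37] z [68.37 68.36] F [-0.3  -0.61 -1.77] fz [-1.6 -1.9] M [-0.01 -0.03  0.02]
```

```bash
python3 - <<'E'
from h import *
c=cam('side');cv2.imwrite('pics/s3.png',cv2.resize(c['color'][130:280,200:330],None,fx=4,fy=4))
P=pts(c);X,Y,z=[P[...,i] for i in range(3)]
f=(abs(z-62)<6)&(X>420)&(X<585)&(Y>28)&(Y<95);Q=P[f]
A=np.c_[Q[:,:2]-[501,58],np.ones(len(Q))];print(len(Q),np.linalg.lstsq(A,Q[:,2],rcond=None)[0],np.round(np.percentile(Q,[1,99],axis=0)))
f=(z>44)&(X>520)&(X<620)&(Y>88)&(Y<130);print(np.round(P[f],0)[::4].tolist())
E
```

```text
770 [ 1.12149859e-02 -8.58071743e-03  6.19867746e+01] [[428.  30.  57.]
 [576.  92.  67.]]
[[523.0, 88.0, 469.0], [526.0, 91.0, 469.0], [530.0, 91.0, 466.0], [522.0, 96.0, 472.0], [532.0, 92.0, 463.0], [524.0, 98.0, 471.0], [536.0, 91.0, 458.0], [528.0, 97.0, 467.0], [540.0, 89.0, 452.0], [532.0, 98.0, 464.0], [523.0, 105.0, 474.0], [536.0, 95.0, 457.0], [527.0, 106.0, 472.0], [542.0, 89.0, 445.0], [533.0, 105.0, 467.0], [525.0, 110.0, 475.0], [539.0, 102.0, 459.0], [531.0, 111.0, 472.0], [523.0, 112.0, 475.0], [536.0, 109.0, 465.0], [529.0, 113.0, 472.0], [521.0, 115.0, 475.0], [534.0, 113.0, 468.0], [526.0, 117.0, 474.0], [544.0, 104.0, 453.0], [536.0, 114.0, 466.0], [528.0, 117.0, 471.0], [521.0, 119.0, 475.0], [538.0, 113.0, 461.0], [530.0, 118.0, 470.0], [522.0, 118.0, 470.0], [542.0, 112.0, 457.0], [534.0, 117.0, 465.0], [526.0, 118.0, 466.0], [546.0, 109.0, 448.0], [538.0, 117.0, 461.0], [530.0, 117.0, 462.0], [522.0, 119.0, 465.0], [542.0, 115.0, 454.0], [534.0, 118.0, 459.0], [526.0, 120.0, 463.0], [546.0, 114.0, 449.0], [538.0, 118.0, 455.0], [530.0, 121.0, 461.0], [522.0, 
[... 1446 characters left out ...]
 315.0], [528.0, 89.0, 306.0], [526.0, 89.0, 303.0], [524.0, 92.0, 304.0], [521.0, 94.0, 303.0], [523.0, 91.0, 290.0], [523.0, 88.0, 272.0], [526.0, 89.0, 264.0], [521.0, 90.0, 262.0], [523.0, 89.0, 251.0], [523.0, 89.0, 243.0], [525.0, 88.0, 232.0], [571.0, 88.0, 59.0], [539.0, 89.0, 66.0], [531.0, 88.0, 60.0], [568.0, 90.0, 52.0], [557.0, 89.0, 51.0], [565.0, 95.0, 55.0], [554.0, 92.0, 52.0], [568.0, 96.0, 51.0], [557.0, 96.0, 54.0], [570.0, 97.0, 46.0], [559.0, 100.0, 55.0], [549.0, 95.0, 47.0], [562.0, 102.0, 53.0], [551.0, 99.0, 49.0], [564.0, 106.0, 55.0], [553.0, 104.0, 53.0], [567.0, 106.0, 49.0], [556.0, 110.0, 57.0], [569.0, 108.0, 45.0], [559.0, 106.0, 44.0], [548.0, 108.0, 50.0]]
```

View pics/s3.png

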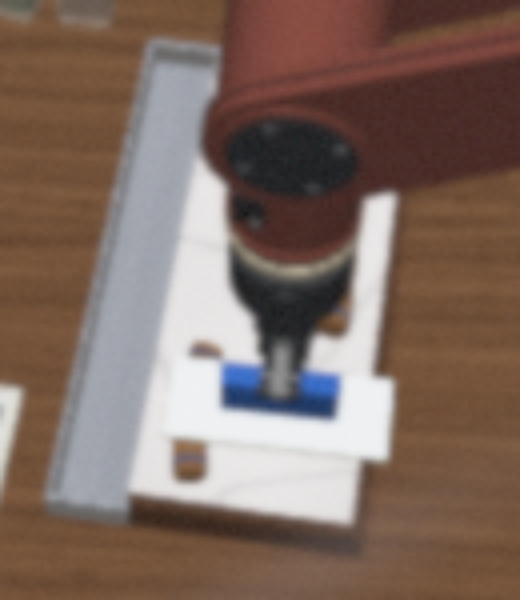

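Pin 1 is under the plate's nose with its ends at crop (190,460) and (205,350), which puts it at x≈560. The plate's nose is slightly up, so I press 2 mm lower.

Request:
{"name": "carry_out", "arguments": {
  "series": [0, 0, 1, 0, 0, 0, -1, 0, 0, 1, 0, 0, 0, -1, 0, 0, 0, 0, 0, 0, -1, 0, 0, 0, 0, 0, 0, -1]
}}

```text
time_s: 19.05
position: [501.2, 58.7, 66.3]
orientation: [0.721, 0.693, 0.0, 0.0]
ft_force: [-0.1, -0.2, 1.2]
opening: 15.2
```

```bash
python3 f.py 2
```

```text
19.1 [501.13  58.67  66.29] z [66.31 66.27] F [-0.43 -0.27  1.19] fz [1.2 1.2] M [-0.03 -0.12 -0.02]
```

Request:
{"name": "carry_out", "arguments": {
  "series": [0, 6, 0, 0, 0, 0, -1, 0, 6, -0.2, 0, 0, 0, -1, 0, 6, -0.3, 0, 0, 0, -1, 0, 0, 0, 0, 0, 0, -1, 0, 0, 0, 0, 0, 0, -1]
}}

```text
time_s: 19.77
position: [519.0, 58.0, 66.6]
orientation: [0.721, 0.693, -0.0, 0.0]
ft_force: [0.9, 0.6, 3.4]
opening: 14.8
```

```bash
python3 f.py 2
```

```text
19.82 [518.95  58.    66.63] z [66.61 66.64] F [ 0.14 -0.03  3.35] fz [3.4 3.3] M [ 0.03 -0.18 -0.  ]
```

Request:
{"name": "carry_out", "arguments": {
  "series": [0, 6, -0.3, 0, 0, 0, -1, 0, 6, -0.3, 0, 0, 0, -1, 0, 6, -0.3, 0, 0, 0, -1, 0, 0, 0, 0, 0, 0, -1, 0, 0, 0, 0, 0, 0, -1]
}}

```text
time_s: 20.5
position: [537.0, 57.3, 67.5]
orientation: [0.721, 0.693, 0.0, -0.0]
ft_force: [-0.3, -0.2, 4.7]
opening: 14.9
```

```bash
python3 f.py 2
```

```text
20.55 [536.9   57.3   67.46] z [67.46 67.47] F [0.5  0.18 4.31] fz [4.7 4. ] M [ 0.05 -0.22  0.02]
```

Request:
{"name": "carry_out", "arguments": {
  "series": [0, 6, -0.1, 0, 0, 0, -1, 0, 6, -0.1, 0, 0, 0, -1, 0, 6, -0.1, 0, 0, 0, -1, 0, 6, -0.1, 0, 0, 0, -1, 0, 6, 0, 0, 0, 0, -1, 0, 6, 0, 0, 0, 0, -1, 0, 0, 0, 0, 0, 0, -1]
}}

```text
time_s: 21.48
position: [573.2, 55.8, 67.6]
orientation: [0.721, 0.693, -0.0, -0.0]
ft_force: [0.8, 0.3, 3.2]
opening: 15.0
```

```bash
python3 f.py 2
```

```text
21.52 [573.01  55.82  67.56] z [67.58 67.54] F [ 1.05 -0.03  2.94] fz [3.2 2.7] M [ 0.07 -0.34  0.01]
```

Request:
{"name": "carry_out", "arguments": {
  "series": [0, 6, 0, 0, 0, 0, -1, 0, 6, 0, 0, 0, 0, -1, 0, 6, 0, 0, 0, 0, -1, 0, 6, 0, 0, 0, 0, -1, 0, 0, 0, 0, 0, 0, -1]
}}

```text
time_s: 22.2
position: [597.1, 54.9, 67.6]
orientation: [0.721, 0.693, -0.0, -0.0]
ft_force: [0.1, 0.3, -1.8]
opening: 15.1
```

```bash
python3 f.py 2; python3 pins.py
```

```text
22.25 [596.94  54.93  67.62] z [67.63 67.61] F [ 0.25  0.36 -1.99] fz [-1.8 -2.2] M [-0.03  0.02  0.01]
top 44 227 [466.2 -63.9  51.7] [466.  -63.8] [76.2 22.1] 86.8
top 44 217 [ 453.9 -187.5   51.7] [ 454.8 -187.8] [74.8 21.9] 88.7
side 44 53 [ 455.8 -149.2   52. ] [ 455.8 -150.1] [20.5 29.1] 2.8
side 44 178 [466.4 -64.8  52.6] [466.4 -68.6] [88.7 21.1] 87.0
side 6 62 [634.3  82.3  26.6] [635.1  81.5] [22.  25.3] 85.9
```

Pin 1 now shows at x≈634 with z≈26, so it is in the tray. On to pin 2.

Request:
{"name": "carry_out", "arguments": {
  "series": [0, 0, -20, 0, 0, 0.014, -1, 0, 0, -20, 0, 0, 0, -1, -25, -32.5, 4, 0, 0, 0, -1, -25, -32.5, 4, 0, 0, 0, -1, -25, -32.5, 4, 0, 0, 0, -1, -25, -32.5, 4, 0, 0, 0, -1, -24.7, -32.7, 4, 0, 0, 0, -1, 0, 0, 10, 0, 0, 0, -1, 0, 0, 5, 0, 0, 0, -1, 0, 0, 0, 0, 0, 0, -1, 0, 0, 0, 0, 0, 0, -1]
}}

```text
time_s: 23.78
position: [428.6, -60.7, 73.3]
orientation: [0.725, 0.689, 0.0, 0.0]
ft_force: [0.2, -0.6, -0.6]
opening: 14.7
```

```bash
python3 f.py 3; python3 -c "
from h import *
go(428,-61,68,-3)"
```

```text
23.88 [428.36 -60.72  73.17] z [73.3  73.2  73.15] F [ 0.17 -0.51 -1.14] fz [-0.6 -1.3 -1.5] M [0.   0.01 0.02]
turn(tool) [0. 0. 0.] shift after turn [-0.3 -0.2  5.1] now [428.2 -60.8  73.1]
```

Request:
{"name": "carry_out", "arguments": {
  "series": [0, 0, 3, 0, 0, 0, -1, 0, 0, 1.5, 0, 0, 0, -1, 0, 0, 1, 0, 0, 0, -1, 0, 0, 0, 0, 0, 0, -1, 0, 0, 0, 0, 0, 0, -1]
}}

```text
time_s: 24.55
position: [428.1, -61.1, 67.7]
orientation: [0.726, 0.688, 0.0, 0.0]
ft_force: [-0.2, -0.5, 0.4]
opening: 14.7
```

```bash
python3 f.py 3
```

```text
24.65 [428.01 -61.08  67.63] z [67.67 67.65 67.61] F [-0.04 -0.53  1.12] fz [0.4 2.2 0.8] M [-0.02 -0.06 -0.  ]
```

Request:
{"name": "carry_out", "arguments": {
  "series": [0, 6, 0.2, 0, 0, 0, -1, 0, 6, 0, 0, 0, 0, -1, 0, 4, 0, 0, 0, 0, -1, 0, 0, 0, 0, 0, 0, -1, 0, 0, 0, 0, 0, 0, -1]
}}

```text
time_s: 25.32
position: [443.9, -61.9, 67.3]
orientation: [0.726, 0.688, 0.0, 0.0]
ft_force: [-0.2, -0.8, 5.0]
opening: 14.7
```

```bash
python3 f.py 2
```

```text
25.38 [443.88 -61.88  67.3 ] z [67.3 67.3] F [ 0.24 -0.73  4.27] fz [5.  3.5] M [-0.04 -0.16  0.  ]
```

Request:
{"name": "carry_out", "arguments": {
  "series": [0, 6, -0.2, 0, 0, 0, -1, 0, 6, -0.2, 0, 0, 0, -1, 0, 4, -0.1, 0, 0, 0, -1, 0, 0, 0, 0, 0, 0, -1, 0, 0, 0, 0, 0, 0, -1]
}}

```text
time_s: 26.05
position: [459.9, -62.7, 67.8]
orientation: [0.725, 0.688, 0.0, 0.0]
ft_force: [0.2, -0.2, 5.0]
opening: 14.9
```

```bash
python3 f.py 2
```

```text
26.1 [459.83 -62.66  67.75] z [67.76 67.74] F [ 0.38 -0.24  5.38] fz [5.  5.8] M [ 0.02 -0.13 -0.  ]
```

Request:
{"name": "carry_out", "arguments": {
  "series": [0, 6, -0.2, 0, 0, 0, -1, 0, 6, -0.2, 0, 0, 0, -1, 0, 4, -0.1, 0, 0, 0, -1, 0, 0, 0, 0, 0, 0, -1, 0, 0, 0, 0, 0, 0, -1]
}}

```text
time_s: 26.78
position: [475.8, -63.4, 68.3]
orientation: [0.725, 0.688, 0.0, 0.0]
ft_force: [0.6, -0.2, 5.4]
opening: 14.8
```

```bash
python3 f.py 2
```

```text
26.82 [475.78 -63.41  68.3 ] z [68.31 68.3 ] F [0.74 0.25 5.67] fz [5.4 5.9] M [ 0.17 -0.12 -0.02]
```

Request:
{"name": "carry_out", "arguments": {
  "series": [0, 6, -0.1, 0, 0, 0, -1, 0, 6, -0.1, 0, 0, 0, -1, 0, 4, -0.1, 0, 0, 0, -1, 0, 0, 0, 0, 0, 0, -1, 0, 0, 0, 0, 0, 0, -1]
}}

```text
time_s: 27.5
position: [491.7, -64.2, 68.6]
orientation: [0.725, 0.688, 0.0, -0.0]
ft_force: [0.1, 0.3, 5.6]
opening: 15.0
```

```bash
python3 f.py 2
```

```text
27.55 [491.7  -64.17  68.6 ] z [68.61 68.6 ] F [0.14 0.6  6.  ] fz [5.6 6.4] M [ 0.2  -0.08  0.01]
```

Request:
{"name": "carry_out", "arguments": {
  "series": [0, 6, -0.2, 0, 0, 0, -1, 0, 6, -0.2, 0, 0, 0, -1, 0, 2, -0.1, 0, 0, 0, -1, 0, 0, 0, 0, 0, 0, -1, 0, 0, 0, 0, 0, 0, -1]
}}

```text
time_s: 28.22
position: [505.4, -64.9, 68.7]
orientation: [0.726, 0.688, -0.0, -0.0]
ft_force: [-0.2, 2.1, 2.8]
opening: 14.7
```

```bash
python3 f.py 2
```

```text
28.27 [505.4  -64.89  68.77] z [68.75 68.79] F [0.23 2.08 2.94] fz [2.8 3.1] M [ 0.36 -0.08  0.01]
```

Request:
{"name": "carry_out", "arguments": {
  "series": [0, 6, 0, 0, 0, 0, -1, 0, 6, 0, 0, 0, 0, -1, 0, 2, 0, 0, 0, 0, -1, 0, 0, 0, 0, 0, 0, -1, 0, 0, 0, 0, 0, 0, -1]
}}

```text
time_s: 28.95
position: [519.5, -65.9, 68.8]
orientation: [0.726, 0.688, -0.0, -0.0]
ft_force: [0.5, 0.1, -0.3]
opening: 14.7
```

```bash
python3 f.py 2
```

```text
29.0 [519.44 -65.9   68.81] z [68.82 68.8 ] F [0.44 0.4  0.54] fz [-0.3  1.3] M [ 0.16  0.03 -0.01]
```

Request:
{"name": "carry_out", "arguments": {
  "series": [0, 2, 0.4, 0, 0, 0, -1, 0, 6, 0.3, 0, 0, 0, -1, 0, 6, 0, 0, 0, 0, -1, 0, 0, 0, 0, 0, 0, -1, 0, 0, 0, 0, 0, 0, -1]
}}

```text
time_s: 29.68
position: [534.0, -66.6, 68.5]
orientation: [0.725, 0.688, 0.0, 0.0]
ft_force: [0.9, 1.3, 3.8]
opening: 15.1
```

```bash
python3 f.py 2
```

```text
29.73 [533.92 -66.61  68.53] z [68.53 68.52] F [0.44 0.9  3.91] fz [3.8 4.1] M [ 0.23 -0.    0.02]
```

Request:
{"name": "carry_out", "arguments": {
  "series": [0, 6, 0, 0, 0, 0, -1, 0, 6, 0.1, 0, 0, 0, -1, 0, 6, 0.1, 0, 0, 0, -1, 0, 6, 0.1, 0, 0, 0, -1, 0, 0, 0, 0, 0, 0, -1, 0, 0, 0, 0, 0, 0, -1]
}}

```text
time_s: 30.52
position: [557.6, -67.8, 68.0]
orientation: [0.726, 0.688, -0.0, -0.0]
ft_force: [0.1, 1.0, 3.8]
opening: 14.8
```

```bash
python3 f.py 2
```

```text
30.57 [557.58 -67.78  67.96] z [67.96 67.97] F [0.11 1.62 3.43] fz [3.8 3.1] M [0.35 0.07 0.01]
```

Request:
{"name": "carry_out", "arguments": {
  "series": [0, 6, 0.2, 0, 0, 0, -1, 0, 6, 0.2, 0, 0, 0, -1, 0, 6, 0.2, 0, 0, 0, -1, 0, 2, 0.2, 0, 0, 0, -1, 0, 0, 0, 0, 0, 0, -1, 0, 0, 0, 0, 0, 0, -1]
}}

```text
time_s: 31.38
position: [577.6, -68.9, 67.3]
orientation: [0.726, 0.688, 0.0, 0.0]
ft_force: [0.7, 2.2, 2.5]
opening: 14.9
```

```bash
python3 f.py 2
```

```text
31.43 [577.58 -68.87  67.26] z [67.25 67.27] F [0.83 2.01 3.24] fz [2.5 4. ] M [ 0.37  0.07 -0.08]
```

Request:
{"name": "carry_out", "arguments": {
  "series": [0, 0, -3, 0, 0, 0, -1, 0, 0, -17, 0, 0, 0, -1, 0, 0, -20, 0, 0, 0, -1, -24.9, -31.1, 4, 0, 0, 0, -1, -24.9, -31.1, 4, 0, 0, 0, -1, -24.9, -31.1, 4, 0, 0, 0, -1, -24.9, -31.1, 4, 0, 0, 0, -1, -24.9, -31.3, 4, 0, 0, 0, -1, 0, 0, 10, 0, 0, 0, -1, 0, 0, 5, 0, 0, 0, -1, 0, 0, 0, 0, 0, 0, -1, 0, 0, 0, 0, 0, 0, -1]
}}

```text
time_s: 32.98
position: [416.3, -184.6, 72.5]
orientation: [0.725, 0.689, 0.0, 0.0]
ft_force: [-0.2, 0.1, -1.4]
opening: 14.8
```

```bash
python3 f.py 3; python3 pins.py;python3 -c "
from h import *
go(415.6,-185.1,67.5,-3)"
```

```text
33.08 [ 416.12 -184.7    72.44] z [72.48 72.47 72.42] F [-0.37  0.15 -1.3 ] fz [-1.4 -0.7 -1.8] M [-0.   -0.01 -0.  ]
top 44 221 [540.2 -66.9  51.4] [540.9 -67.4] [76.3 22.1] 89.2
top 6 233 [633.3  54.2  26.1] [634.   53.5] [78.  24.5] 85.9
side 44 165 [540.4 -64.7  52.7] [540.8 -66.1] [75.1 21.4] 87.7
side 6 191 [632.6  56.3  27.4] [633.8  53. ] [83.2 24.9] 87.0
turn(tool) [0. 0. 0.] shift after turn [-0.2 -0.2  4.8] now [ 415.8 -184.9   72.3]
```

Pin 2 rests at x=540.5 on the stone and pin 1 is in the tray. Now pin 3.

Request:
{"name": "carry_out", "arguments": {
  "series": [0, 0, 3, 0, 0, 0, -1, 0, 0, 1, 0, 0, 0, -1, 0, 0, 0.8, 0, 0, 0, -1, 0, 0, 0, 0, 0, 0, -1, 0, 0, 0, 0, 0, 0, -1]
}}

```text
time_s: 33.85
position: [415.8, -185.2, 67.7]
orientation: [0.726, 0.688, 0.0, 0.0]
ft_force: [-0.5, -0.4, 1.4]
opening: 15.1
```

```bash
python3 f.py 3
```

```text
33.95 [ 415.73 -185.18   67.63] z [67.68 67.64 67.62] F [-0.2  -0.72  1.73] fz [1.4 1.8 2.1] M [-0.04 -0.07 -0.  ]
```

Request:
{"name": "carry_out", "arguments": {
  "series": [0, 6, 0, 0, 0, 0, -1, 0, 6, 0, 0, 0, 0, -1, 0, 4, 0, 0, 0, 0, -1, 0, 0, 0, 0, 0, 0, -1, 0, 0, 0, 0, 0, 0, -1]
}}

```text
time_s: 34.62
position: [431.6, -185.9, 67.5]
orientation: [0.725, 0.688, 0.0, 0.0]
ft_force: [0.0, -1.3, 2.4]
opening: 14.9
```

```bash
python3 f.py 2
```

```text
34.67 [ 431.6  -185.92   67.48] z [67.48 67.47] F [-0.13 -0.63  2.89] fz [2.4 3.4] M [-0.09 -0.19 -0.03]
```

Request:
{"name": "carry_out", "arguments": {
  "series": [0, 6, -0.1, 0, 0, 0, -1, 0, 6, -0.1, 0, 0, 0, -1, 0, 4, -0.1, 0, 0, 0, -1, 0, 0, 0, 0, 0, 0, -1, 0, 0, 0, 0, 0, 0, -1]
}}

```text
time_s: 35.35
position: [447.7, -186.7, 67.8]
orientation: [0.725, 0.688, 0.0, 0.0]
ft_force: [-0.6, -0.7, 6.1]
opening: 14.8
```

```bash
python3 f.py 2
```

```text
35.4 [ 447.66 -186.69   67.78] z [67.78 67.78] F [-0.42 -0.6   5.54] fz [6.1 5. ] M [ 0.07 -0.2  -0.02]
```

Request:
{"name": "carry_out", "arguments": {
  "series": [0, 6, -0.2, 0, 0, 0, -1, 0, 6, -0.2, 0, 0, 0, -1, 0, 4, -0.2, 0, 0, 0, -1, 0, 0, 0, 0, 0, 0, -1, 0, 0, 0, 0, 0, 0, -1]
}}

```text
time_s: 36.08
position: [463.4, -187.4, 68.3]
orientation: [0.725, 0.688, 0.0, -0.0]
ft_force: [-0.6, 1.0, 4.9]
opening: 14.9
```

```bash
python3 f.py 2
```

```text
36.12 [ 463.4  -187.38   68.31] z [68.31 68.32] F [-0.55  0.73  5.47] fz [4.9 6. ] M [ 0.14 -0.15  0.05]
```

Request:
{"name": "carry_out", "arguments": {
  "series": [0, 6, -0.1, 0, 0, 0, -1, 0, 6, -0.1, 0, 0, 0, -1, 0, 4, -0.1, 0, 0, 0, -1, 0, 0, 0, 0, 0, 0, -1, 0, 0, 0, 0, 0, 0, -1]
}}

```text
time_s: 36.8
position: [479.4, -188.1, 68.6]
orientation: [0.725, 0.688, 0.0, -0.0]
ft_force: [0.5, 0.3, 6.2]
opening: 15.1
```

```bash
python3 f.py 2
```

```text
36.85 [ 479.33 -188.09   68.64] z [68.64 68.63] F [0.28 1.1  6.06] fz [6.2 6. ] M [ 0.3  -0.08 -0.02]
```

Identical to pin 2 so far, at 32 mm of roll.

Request:
{"name": "carry_out", "arguments": {
  "series": [0, 6, -0.1, 0, 0, 0, -1, 0, 6, -0.1, 0, 0, 0, -1, 0, 2, 0, 0, 0, 0, -1, 0, 0, 0, 0, 0, 0, -1, 0, 0, 0, 0, 0, 0, -1]
}}

```text
time_s: 37.52
position: [493.1, -188.7, 68.7]
orientation: [0.726, 0.688, 0.0, -0.0]
ft_force: [0.6, 2.4, 5.8]
opening: 14.9
```

```bash
python3 f.py 2
```

```text
37.58 [ 493.15 -188.71   68.74] z [68.73 68.74] F [0.67 1.69 5.3 ] fz [5.8 4.8] M [ 0.42 -0.04 -0.03]
```

Request:
{"name": "carry_out", "arguments": {
  "series": [0, 6, 0, 0, 0, 0, -1, 0, 6, 0, 0, 0, 0, -1, 0, 2, 0, 0, 0, 0, -1, 0, 0, 0, 0, 0, 0, -1, 0, 0, 0, 0, 0, 0, -1]
}}

```text
time_s: 38.25
position: [507.1, -189.3, 68.7]
orientation: [0.726, 0.688, 0.0, -0.0]
ft_force: [0.8, 2.7, 5.2]
opening: 14.9
```

```bash
python3 f.py 2
```

```text
38.3 [ 507.06 -189.33   68.66] z [68.67 68.66] F [0.64 2.64 5.31] fz [5.2 5.4] M [ 0.5   0.02 -0.01]
```

Request:
{"name": "carry_out", "arguments": {
  "series": [0, 6, 0, 0, 0, 0, -1, 0, 6, 0, 0, 0, 0, -1, 0, 4, 0, 0, 0, 0, -1, 0, 0, 0, 0, 0, 0, -1, 0, 0, 0, 0, 0, 0, -1]
}}

```text
time_s: 38.98
position: [523.2, -190.6, 68.6]
orientation: [0.726, 0.688, -0.0, -0.0]
ft_force: [0.6, 2.3, 2.8]
opening: 15.0
```

```bash
python3 f.py 2
```

```text
39.02 [ 523.15 -190.63   68.57] z [68.55 68.59] F [0.43 2.22 2.61] fz [2.8 2.4] M [ 0.39  0.01 -0.05]
```

Request:
{"name": "carry_out", "arguments": {
  "series": [0, 4, 0.3, 0, 0, 0, -1, 0, 6, 0.1, 0, 0, 0, -1, 0, 6, 0.1, 0, 0, 0, -1, 0, 6, 0.1, 0, 0, 0, -1, 0, 0, 0, 0, 0, 0, -1, 0, 0, 0, 0, 0, 0, -1]
}}

```text
time_s: 39.83
position: [545.4, -191.9, 68.2]
orientation: [0.725, 0.688, -0.0, 0.0]
ft_force: [1.2, 1.0, 1.9]
opening: 14.6
```

```bash
python3 f.py 2
```

```text
39.88 [ 545.34 -191.94   68.18] z [68.18 68.18] F [0.29 1.36 1.9 ] fz [1.9 1.9] M [ 0.27  0.02 -0.04]
```

Request:
{"name": "carry_out", "arguments": {
  "series": [0, 2, 0.6, 0, 0, 0, -1, 0, 6, 0.4, 0, 0, 0, -1, 0, 6, 0.2, 0, 0, 0, -1, 0, 6, 0.2, 0, 0, 0, -1, 0, 0, 0, 0, 0, 0, -1, 0, 0, 0, 0, 0, 0, -1]
}}

```text
time_s: 40.67
position: [565.5, -192.9, 66.9]
orientation: [0.725, 0.688, 0.0, 0.0]
ft_force: [-0.8, 2.2, 5.1]
opening: 14.8
```

```bash
python3 f.py 3
```

```text
40.77 [ 565.34 -192.9    66.88] z [66.87 66.87 66.88] F [0.14 2.45 4.53] fz [5.1 4.6 3.9] M [ 0.4   0.11 -0.07]
```

Request:
{"name": "carry_out", "arguments": {
  "series": [0, 0, -3, 0, 0, 0, -1, 0, 0, -17, 0, 0, 0, -1, 0, 0, -35, 0, 0, 0, -1, 50, -7.5, 0, 0, 0, 0, -1, 50, -7.5, 0, 0, 0, 0, -1, 50, -7.5, 0, 0, 0, 0, -1, 50, -7.5, 0, 0, 0, 0, -1, 50, -7.5, 0, 0, 0, 0, -1, 50, -7.5, 0, 0, 0, 0, -1, 50, -7.5, 0, 0, 0, 0, -1, 50, -7.5, 0, 0, 0, 0, -1, 50, -7.5, 0, 0, 0, 0, -1]
}}

```text
time_s: 42.32
position: [521.6, 261.4, 122.7]
orientation: [0.726, 0.688, 0.0, 0.0]
ft_force: [1.5, 0.8, -1.2]
opening: 14.9
```

Request:
{"name": "carry_out", "arguments": {
  "series": [0, 0, 0, 0, 0, 0, -1, 0, 0, 20, 0, 0, 0, -1, 0, 0, 30, 0, 0, 0, -1, 0, 0, 30, 0, 0, 0, -1, 0, 0, 0, 0, 0, 0, -1, 0, 0, 0, 0, 0, 0, -1]
}}

```text
time_s: 43.08
position: [522.2, 259.1, 42.2]
orientation: [0.726, 0.688, 0.0, 0.0]
ft_force: [1.3, -0.6, -1.2]
opening: 14.7
```

```bash
python3 f.py 4; python3 pins.py
```

```text
43.23 [523.04 259.97  43.38] z [42.19 42.99 43.34 43.43] F [ 0.51 -0.38 -1.33] fz [-1.2 -1.1 -1.3 -1.7] M [ 0.01 -0.01  0.01]
top 44 225 [540.1 -66.8  51.3] [540.7 -67.3] [76.3 22.1] 88.8
top 44 222 [ 527.5 -191.4   51.3] [ 528.8 -191.6] [75.4 22.1] 89.3
top 6 234 [633.3  54.3  26.2] [634.3  53.7] [78.1 24.8] 85.7
side 44 146 [ 528.1 -190.5   52.6] [ 528.6 -190.1] [80.5 21.7] 87.6
side 44 85 [540.2 -82.9  52.7] [539.9 -80.6] [45.  21.7] 86.0
side 6 196 [632.7  56.4  26.9] [632.9  52.8] [83.7 25.1] 85.9
```

Request:
{"name": "carry_out", "arguments": {
  "series": [0, 0, 15, 0, 0, 0, -1, 0, 0, 10, 0, 0, 0, -1, 0, 0, 1.5, 0, 0, 0, -1, 0, 0, 1, 0, 0, 0, -1, 0, 0, 0, 0, 0, 0, -1, 0, 0, 0, 0, 0, 0, -1]
}}

```text
time_s: 44.08
position: [521.7, 259.5, 14.8]
orientation: [0.725, 0.688, -0.001, 0.0]
ft_force: [-3.2, -2.3, 8.2]
opening: 14.9
```

```bash
python3 f.py 3
```

```text
44.17 [521.69 259.49  14.86] z [14.85 14.86 14.85] F [-3.36 -2.91  8.4 ] fz [8.2 8.7 8.3] M [-0.92  0.56 -0.07]
```

Seated on the table with light pressure. I ease up, release and retreat.

Request:
{"name": "carry_out", "arguments": {
  "series": [0, 0, -0.7, 0, 0, 0, -1, 0, 0, 0, 0, 0, 0, 0, 0, 0, 0, 0, 0, 0, 1, 0, 0, 0, 0, 0, 0, 1, 0, 0, 0, 0, 0, 0, 1, 0, 0, 0, 0, 0, 0, 1, 0, 0, -20, 0, 0, 0, 1, 0, 0, -40, 0, 0, 0, 1, 0, 0, -50, 0, 0, 0, 1, 0, 0, -50, 0, 0, 0, 1, 0, 0, 0, 0, 0, 0, 1, 0, 0, 0, 0, 0, 0, 1]
}}

```text
time_s: 45.72
position: [521.7, 260.1, 175.9]
orientation: [0.726, 0.688, 0.001, 0.0]
ft_force: [-0.3, 0.2, -0.6]
opening: 85.7
```

```bash
python3 f.py 2; python3 pins.py; python3 - <<'E'
from h import *
c=cam('top');P=pts(c)
for t in ['smoother_grip','ramekin','jar_a','shaker','timer']:
    for r in optics.cut_out('top',t)[:1]:
        Q=P[r['mask']];print(t,np.round(np.nanmedian(Q,0)),np.round(np.nanpercentile(Q,98,axis=0)))
c=cam('side');P=pts(c);X,Y,z=[P[...,i] for i in range(3)]
f=(abs(z-8)<5)&(X>450)&(X<594)&(Y>232)&(Y<288)&(c['color'].min(-1)>140);Q=P[f];A=np.c_[Q[:,:2]-[522,260],np.ones(len(Q))];print('plate fit',len(Q),np.linalg.lstsq(A,Q[:,2],rcond=None)[0])
cv2.imwrite('pics/end.png',c['color'])
E
```

```text
45.77 [521.34 259.92 175.19] z [175.86 174.53] F [-0.15  0.12 -0.52] fz [-0.6 -0.5] M [-0.04 -0.01  0.  ]
top 44 228 [540.1 -66.3  51.5] [540.9 -67.4] [76.4 22.1] 89.4
top 44 220 [ 527.5 -191.8   51.2] [ 528.8 -191.5] [75.1 22.1] 89.3
top 6 234 [633.3  54.3  26.3] [634.1  53.6] [78.1 24.4] 86.2
side 6 194 [632.8  56.4  27.1] [633.1  52. ] [83.7 25. ] 86.1
smoother_grip [517. 255.   9.] [594. 290.  49.]
ramekin [671. 266.   8.] [698. 290.  37.]
jar_a [ 675. -318.   75.] [ 701. -303.   98.]
shaker [ 449. -325.   78.] [ 467. -314.   92.]
timer [ 539. -326.   39.] [ 563. -304.   46.]
plate fit 719 [2.28225727e-04 2.74518444e-02 8.41391213e+00]
```

View pics/end.png

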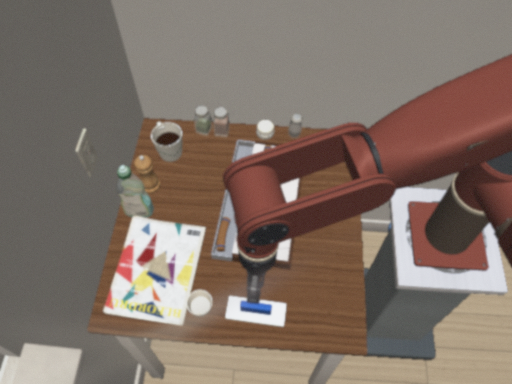

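The smoother lies flat and released at (255,310) px, pin 1 is in the tray at (222,235), and the bystanders have not moved. I hand in.

```bash
python3 -c "
from h import *
print(manip.finish_job())"
```

```text
the job is handed in; nothing more can be done
None
```

All three pins were tested, the bowed one is in the catch tray, and the job was handed in at about 46 s of the 72 s allowed; no verdict was reported.

- **Pin 1 (left):** It lifted the plate about 3.5 mm between 36 and 59 mm of roll, so I judged it bowed. I rolled it on over the far edge. The cameras show it in the tray at x≈633, top about 27 mm above the table.
- **Pins 2 and 3:** Both rolled 75 mm with less than about 1 mm of lift, so I judged them straight. They stayed where their rolls ended, at x≈540 and x≈528, on the stone.
- **Pressing force:** I pressed mostly with 3 to 8 N. The highest estimate was about 13 N, on pin 1 as it lifted.
- **Smoother:** It lies flat on the table and released. A camera fit of its plate gave about 0.03 rad of tilt, within the 0.1 rad limit.
- **Bystanders:** The ramekin, jar, shaker and timer are within about 3 mm of where they started, which is camera accuracy.

**Checks that disagreed:**
- **Pin 1 after the first lift-off:** It rolled about 8 mm further by itself. I found it with the side camera and pressed it again.
- **Final side view:** The arm hid pins 2 and 3 there, so their last positions come from the top camera only.

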